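# Try two guide bushings on a pin gauge and sort them

### The arm

A 6-joint arm with a two-finger parallel gripper is mounted at the origin on a cart in front of the work surface, level with it; the furniture and walls round the work are solid. World frame = base frame: x ahead of the robot, y to its left, z up, the work surface at z = 0. Lengths are in m, angles in rad, forces in N, time in s.
With the tool pointing down it reaches from about 0.325 to 0.775 m from the base axis. Payload 5.5 kg.
Tool frame: the origin (TCP) lies between the finger pads; the fingertips stand 14 mm ahead of it and the grasp point (between the pads) lies 5 mm behind it; z points along the fingers, y is the line along which they close (so a half turn about z gives the same grasp; the last joint's range is limited). The gripper opens to 88 mm and grips with 3 to 60 N. Pads are 20 mm wide; open, the fingers measure 115 mm over their backs; the gripper's body (75 mm by 178 mm) begins 61 mm behind the grasp point.
Start: joints at [1.231, 0.091, 1.231, -0, 1.82, -0.057], TCP at [0.167, 0.576, 0.237] pointing down, gripper open.
Joint ranges: [-2.87, 2.87], [-0.86, 2.18], [0.17, 2.46], [-1.51, 4.65], [0.06, 2.69], [-2.65, 2.65]. Speed limits (rad/s): [2.57, 2.57, 3.01, 3.14, 3.14, 3.14].

### API

Orientations are given as a rotation vector (axis times angle).
In Python, from bench import robot gives the robot as it stands.
- The arm moves only by the shell command python3 inch.py [OPENING] [FORCE], which reads ROWS from standard input. ROWS is a JSON list of rows, 1 to 8 of them, each written [[dx, dy, dz], [rx, ry, rz]]: dx, dy, dz in m, then a rotation vector rx, ry, rz in rad; each row shifts and turns the commanded pose from where the row before left it, along the tool's axes as they then stand; what a row does not reach is not made up. A row lasts 1/12 s, in which the tool goes at most 0.0417 m and 0.125 rad, less where a joint would pass 70% of its speed; a pose out of reach is approached as far as the arm can. OPENING is the opening from 0.0 (shut) to 1.0 (fully open), set as the command begins (- or left out keeps the last). The fingers move at their own pace and stop on an object; FORCE is the grip in N (left out, the last holds). Time passes only in rows, so rows that do not move let the fingers close. It prints the time, the measured TCP pose, the force, the opening and the grip force at its end. Input that does not fit is refused with a message, and nothing moves.
- robot.state(): the state, without advancing time (a new reading comes with each control period).
- robot.get_image(name): name is "side" or "top" or "wrist"; returns a dict with "img" (480x640x3 uint8, red, green, blue), "K" (3x3 intrinsics, pixels), "world_from_camera" (4x4, takes a point from camera to world coordinates); the wrist camera has in their place "tool_from_camera" (4x4, takes a point from camera to tool coordinates, whose origin is the TCP and whose axes are the flange's). Camera axes: x right, y down, z forward; pixel columns grow to the right and rows downward; lengths in m; the calibration is good to about 2 mm. A picture is of the moment at which its call begins: read the wrist's pose just before it. There is no depth.
- robot.close_job(): hands the job in; it is judged then, once.
The state is a dict: "t": time; "joint_positions": joint angles; "qvel": joint speeds; "tau": joint torques, N m; "ee_pos": TCP position; "tool_rot": TCP orientation; "ft_force": force on the tool from outside, world axes, zero at the start; "wrist_torque": the same for the moment, N m; "gripper_width": opening from 0.0 (shut) to 1.0 (fully open); "gripper_force": force on a finger pad.
Only numpy, scipy, OpenCV 4.12 (cv2) and the standard library are available. Lean on these libraries where they do the work, as an engineer would, in place of code of your own. Each camera call takes 0.05 s, during which the arm holds its last target. There are 200 camera calls.

### The job

Check the two square guide bushings on the horizontal gauge pin, one after the other in either order: slide a bushing gently along the pin, square to it, until it will go no further. If it goes fully home against the shoulder it is good, so lay it in the rectangular tray; if it stops part-way it is bad, so lay it in the round dish. Sort the first bushing before you try the second, and do not ram the pin or knock over the amber vial.

Things in the scene. Friction and masses are not known exactly. Their poses are not given: they have to be found in the camera images.
- gauge: fixed steel pin gauge: round base 56 mm across, 10 mm high, with a post 26 mm wide, 65 mm high, carrying a level pin 50 mm above the desk. Origin: middle of the base's underside; z up; the pin points along -x. Pin 15 mm thick (1.5 mm of play all round in the bore), 50 mm long, its last 6 mm tapering to 9 mm.
- gauge_face (a point): on the pin's axis at the shoulder, a 30 mm disc at the pin's root, 15 mm from the gauge's origin along -x, 50 mm up; axes as the gauge's. A good bushing goes on until its end meets this face, its middle then 20 mm in front of it.
- gauge_tip (a point): on the pin's axis at its free tip, 50 mm from the shoulder along -x; axes as the gauge's. A bad bushing stops with its middle 8 mm in front of this point, only 12 mm on.
- bushing_a: steel guide bushing: square block 28 x 28 mm, 40 mm long, with a round 18 mm bore open at both ends, lying flat, about 80 g. Origin: middle of the bore (14 mm up when lying); x along the bore. Ends alike; both bushings look alike from outside. Good: 18 mm bore right through. Bad: a narrow land inside, 12 mm from either end, that stops the pin. Which it is must be found on the gauge.
- bushing_b: steel guide bushing: square block 28 x 28 mm, 40 mm long, with a round 18 mm bore open at both ends, lying flat, about 80 g. Origin: middle of the bore (14 mm up when lying); x along the bore. Ends alike; both bushings look alike from outside. Good: 18 mm bore right through. Bad: a narrow land inside, 12 mm from either end, that stops the pin. Which it is must be found on the gauge.
- tray: fixed grey rectangular tray for good bushings: 84 x 72 mm outside (x by y), rim 11 mm high, walls and floor 3 mm. Origin: middle of its underside, on the desk. Tray or dish may be the one close to the tall feeder cabinet on the right, so turn a wide gripper to clear it.
- dish: fixed grey round dish for bad bushings: 86 mm across at the rim, rim 11 mm high, wall and floor 3 mm. Origin: middle of its underside, on the desk.
- amber_vial: brown glass vial with a dark cap, 35 mm across and 70 mm high, standing behind the work; not to be knocked over. Origin: middle of its underside; z up.

How it is judged:
On the way, in this order (a step that is already met when the one before it is completed fails the run):
1. the first bushing is tried on the pin: the good one home against the shoulder (end within 3.5 mm of it), or the bad one pushed on over the pin's tip as far as it goes (within 3.5 mm) (((x of bushing_a in the frame of gauge_face between -0.0235 and -0.017 m and y of bushing_a in the frame of gauge_face between -0.004 and 0.004 m and z of bushing_a in the frame of gauge_face between -0.004 and 0.004 m and angle between the x axis of bushing_a and the x axis of gauge, either way round below 0.12 rad) or (x of bushing_b in the frame of gauge_tip between -0.0115 and -0.004 m and y of bushing_b in the frame of gauge_tip between -0.004 and 0.004 m and z of bushing_b in the frame of gauge_tip between -0.004 and 0.004 m and angle between the x axis of bushing_b and the x axis of gauge, either way round below 0.12 rad))), for 0.1 s.
2. with the first bushing sorted into its tray or dish, the other is tried in the same way ((((x of bushing_a in the frame of tray between -0.027 and 0.027 m and y of bushing_a in the frame of tray between -0.022 and 0.022 m and height (world z) of bushing_a below 0.026 m) and (x of bushing_b in the frame of gauge_tip between -0.0115 and -0.004 m and y of bushing_b in the frame of gauge_tip between -0.004 and 0.004 m and z of bushing_b in the frame of gauge_tip between -0.004 and 0.004 m and angle between the x axis of bushing_b and the x axis of gauge, either way round below 0.12 rad)) or ((horizontal distance between bushing_b and dish below 0.022 m and height (world z) of bushing_b below 0.026 m) and (x of bushing_a in the frame of gauge_face between -0.0235 and -0.017 m and y of bushing_a in the frame of gauge_face between -0.004 and 0.004 m and z of bushing_a in the frame of gauge_face between -0.004 and 0.004 m and angle between the x axis of bushing_a and the x axis of gauge, either way round below 0.12 rad)))), for 0.1 s.
At the end, for the whole second after the job is handed in: the good bushing rests in the rectangular tray (middle within 27 mm in x and 22 mm in y of the tray's own middle), the bad one in the round dish (middle within 22 mm of the dish's), both down on the floor, not up on a rim (middle under 26 mm above the desk), and at rest (x of bushing_a in the frame of tray between -0.027 and 0.027 m and y of bushing_a in the frame of tray between -0.022 and 0.022 m and height (world z) of each of bushing_a, bushing_b below 0.026 m and horizontal distance between bushing_b and dish below 0.022 m and linear speed of each of bushing_a, bushing_b below 0.02 m/s); the robot touches nothing.
It fails at once if a bushing is rammed against the gauge with over 40 N (contact force between any of bushing_a, bushing_b and gauge above 40 N).
It fails at once if the amber vial is knocked over (leans over 0.5 rad) (angle between amber_vial's own z axis and vertical above 0.5 rad).
It also fails if it takes over 72 s, if anything falls off the work surface, if the arm or the gripper's body presses on something with over 40 N, if the wrist force passes 120 N, or if a joint passes its speed limit or range.

## Working session

There is one attempt and no reset: what is moved stays moved. The work goes in short steps, Python scripts to look and compute and a shell command to move; the robot and the scene stay as the last step left them, time stands still between calls to the robot, and variables do not carry over. Pictures are saved under pics/ and viewed, at most 10 in all, crops included, and the job is handed in when it is done.

```bash
ls; mkdir -p pics
python3 - <<'E'
from bench import robot
import cv2
s=robot.state();print(s)
for n in("top","side"):
    d=robot.get_image(n);cv2.imwrite(f"pics/{n}0.png",d["img"][:,:,::-1]);print(n,d["K"].tolist(),d["world_from_camera"].round(4).tolist())
E
```

```text
bench.py
inch.py
pics
{'t': 0.0, 'joint_positions': array([ 1.23127007e+00,  9.18446259e-02,  1.23187714e+00, -2.55475918e-05,
        1.81980606e+00, -5.67302456e-02]), 'qvel': array([ 0.00146492,  0.00036519, -0.00107271,  0.00014517, -0.00014551,
       -0.00108256]), 'tau': array([-2.72230382e-04, -4.46450222e+01, -4.06445181e+01,  6.98257238e-02,
        2.92691396e-02, -1.55614971e-04]), 'ee_pos': array([0.1673609 , 0.57590123, 0.23552032]), 'tool_rot': array([-4.42695482e-01, -3.10988353e+00,  2.98762446e-03]), 'ft_force': array([-0.32538332, -0.20230864,  0.26878348]), 'wrist_torque': array([ 0.0673144 ,  0.00879893, -0.00484104]), 'gripper_force': 0.0, 'gripper_width': 0.9987660655101658}
top [[486.558224647821, 0.0, 321.43908976356056], [0.0, 486.558224647821, 240.44543813865502], [0.0, 0.0, 1.0]] [[-0.0066, -0.9942, 0.1077, 0.4674], [-0.9999, 0.0081, 0.0136, 0.4357], [-0.0144, -0.1076, -0.9941, 0.9285], [0.0, 0.0, 0.0, 1.0]]
side [[467.65048943301866, 0.0, 327.3428729278724], [0.0, 467.65048943301866, 245.11705659267247], [0.0, 0.0, 1.0]] [[-0.9272, -0.2539, 0.2752, 0.3124], [-0.3744, 0.6197, -0.6897, 1.0302], [0.0046, -0.7426, -0.6697, 0.6403], [0.0, 0.0, 0.0, 1.0]]
```

View pics/top0.png

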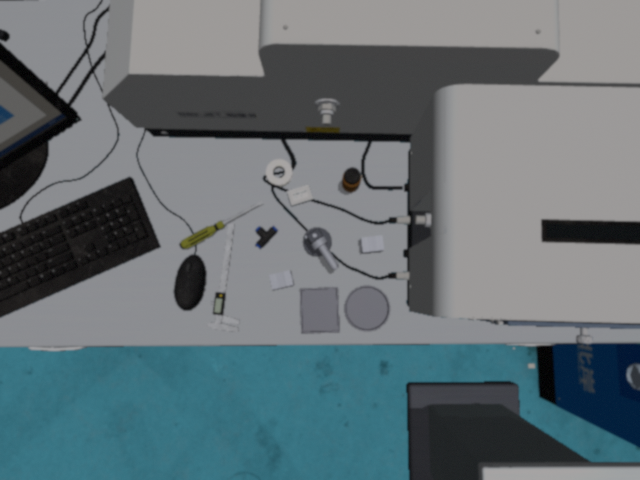

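View pics/side0.png

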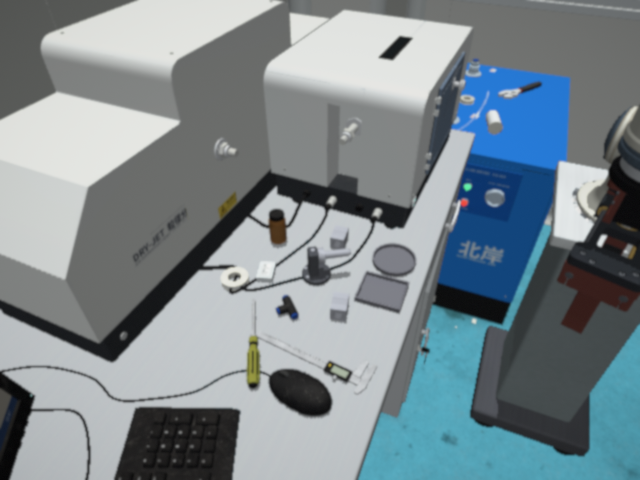

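```bash
cat > h.py <<'E'
import numpy as np,cv2
from bench import robot
from scipy.spatial.transform import Rotation as R
def ray(d,uv,T=None):
    T=d["world_from_camera"] if T is None else T
    v=T[:3,:3]@np.linalg.inv(d["K"])@np.array([uv[0],uv[1],1.]);return T[:3,3],v
def onz(d,uv,z,T=None):
    o,v=ray(d,uv,T);return o+v*(z-o[2])/v[2]
def proj(d,p,T=None):
    T=d["world_from_camera"] if T is None else T
    c=T[:3,:3].T@(np.asarray(p)-T[:3,3]);q=d["K"]@c;return q[:2]/q[2]
E
python3 - <<'E'
import cv2
a=cv2.imread("pics/top0.png")[150:340,250:410];b=cv2.imread("pics/side0.png")[200:340,210:430]
cv2.imwrite("pics/top0c.png",cv2.resize(a,None,fx=3.15,fy=3.15,interpolation=cv2.INTER_CUBIC))
cv2.imwrite("pics/side0c.png",cv2.resize(b,None,fx=3.6,fy=3.6,interpolation=cv2.INTER_CUBIC))
E
```

```text
(no output)
```

View pics/top0c.png

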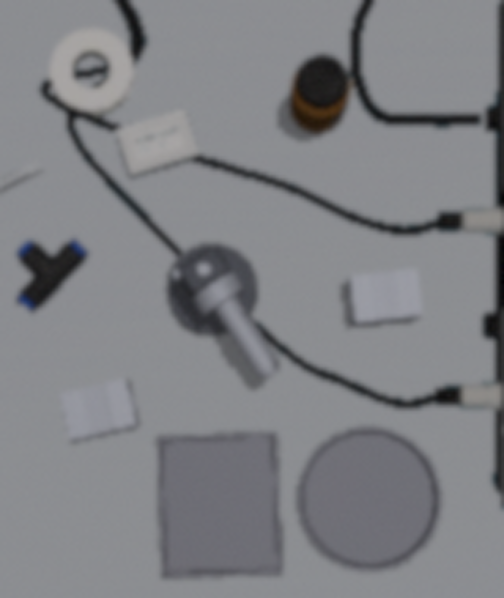

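View pics/side0c.png

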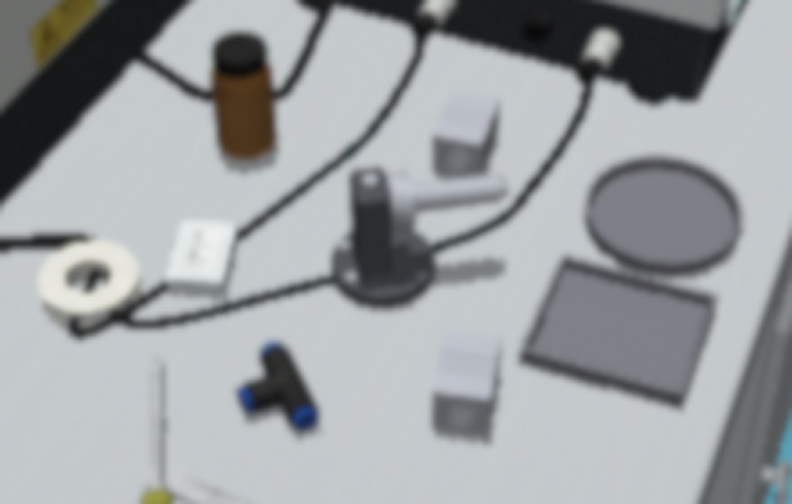

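Run:
```python
from h import *
d=robot.get_image("top");s=robot.get_image("side")
def T(u,v,z,n): print(n,onz(d,(u/3.15+250,v/3.15+150),z).round(4))
def S(u,v,z,n): print(n,onz(s,(u/3.6+210,v/3.6+200),z).round(4))
T(212,290,.0,'base');T(262,368,.05,'tip');T(216,290,.05,'shoulder')
S(505,185,.05,'tip');S(400,190,.05,'sh')
for n,c in dict(b1=[(62,391),(128,380),(136,420),(70,440)],b2=[(348,273),(418,268),(421,318),(349,324)]).items():
    for u,v in c:T(u,v,.02,n)
T(220,505,.011,'tray');T(368,498,.011,'dish');
for u,v in [(157,436),(275,433),(282,574),(163,577)]:T(u,v,.011,'trayc')
T(321,80,.07,'vialtop')
S(655,215,.008,'dish');S(468,360,.028,'b1 top');S(468,120,.028,'b2 top');S(245,150,0,'vial')
```

```text
base [0.5649 0.4564 0.    ]
tip [0.5145 0.4268 0.05  ]
shoulder [0.5596 0.4529 0.05  ]
tip [0.5091 0.4221 0.05  ]
sh [0.5578 0.4462 0.05  ]
b1 [0.5033 0.5452 0.02  ]
b1 [0.5096 0.506  0.02  ]
b1 [0.4859 0.5013 0.02  ]
b1 [0.4744 0.5403 0.02  ]
b2 [0.5723 0.3748 0.02  ]
b2 [0.575  0.3331 0.02  ]
b2 [0.5451 0.3319 0.02  ]
b2 [0.5419 0.3746 0.02  ]
tray [0.4355 0.4521 0.011 ]
dish [0.4391 0.3644 0.011 ]
trayc [0.4765 0.4894 0.011 ]
trayc [0.4778 0.4191 0.011 ]
trayc [0.395  0.4158 0.011 ]
trayc [0.3936 0.486  0.011 ]
vialtop [0.6777 0.3918 0.07  ]
dish [0.4396 0.3706 0.008 ]
b1 top [0.4907 0.5227 0.028 ]
b2 top [0.5537 0.357  0.028 ]
vial [0.6735 0.3993 0.    ]
```

```bash
cat >> h.py <<'E'
def goal(x,y,z,yaw=None):
    """translation in tool axes, and turn about tool z so that tool x lies along yaw (mod pi), tool z down"""
    s=robot.state();M=R.from_rotvec(s["tool_rot"]);Rm=M.as_matrix()
    print("t %.2f pos"%s["t"],s["ee_pos"].round(4),"toolx yaw %.3f"%np.arctan2(Rm[1,0],Rm[0,0]),"z",Rm[:,2].round(3),"F",s["ft_force"].round(1),"j6 %.2f"%s["joint_positions"][5])
    print(" move",(Rm.T@(np.array([x,y,z])-s["ee_pos"])).round(4))
    if yaw is not None:
        c=np.arctan2(Rm[1,0],Rm[0,0]);e=(yaw-c+np.pi/2)%np.pi-np.pi/2
        G=R.from_euler('z',c+e)*R.from_matrix(np.diag([1,-1,-1.]))
        print(" turn",(M.inv()*G).as_rotvec().round(4))
E
python3 - <<'E'
from h import *
d=robot.get_image("wrist");print(d["tool_from_camera"].round(4),d["K"][0,0])
goal(.47,.46,.26,1.79)
goal(.47,.46,.26,.5)
E
```

```text
[[-3.000e-04 -9.680e-01 -2.508e-01  6.890e-02]
 [ 1.000e+00 -6.000e-04  1.200e-03 -4.000e-04]
 [-1.400e-03 -2.508e-01  9.680e-01 -1.489e-01]
 [ 0.000e+00  0.000e+00  0.000e+00  1.000e+00]] 389.83240489806286
t 0.25 pos [0.1674 0.5761 0.2361] toolx yaw 2.859 z [-0.    -0.001 -1.   ] F [-0.2  0.4  0.1] j6 -0.06
 move [-0.323  -0.0271 -0.0239]
 turn [-8.0000e-04  4.0000e-04  1.0688e+00]
t 0.25 pos [0.1674 0.5761 0.2361] toolx yaw 2.859 z [-0.    -0.001 -1.   ] F [-0.2  0.4  0.1] j6 -0.06
 move [-0.323  -0.0271 -0.0239]
 turn [-8.000e-04 -4.000e-04 -7.827e-01]
```

```bash
echo '[[[-0.0405,-0.0034,-0.003],[0,0,0]],[[-0.0405,-0.0034,-0.003],[0,0,0]],[[-0.0405,-0.0034,-0.003],[0,0,0]],[[-0.0405,-0.0034,-0.003],[0,0,0]],[[-0.0405,-0.0034,-0.003],[0,0,0]],[[-0.0405,-0.0034,-0.003],[0,0,0]],[[-0.0405,-0.0034,-0.003],[0,0,0]],[[-0.0405,-0.0034,-0.003],[0,0,0]]]' | python3 inch.py 1.0; echo '[[[0,0,0],[0,0,0.12]],[[0,0,0],[0,0,0.12]],[[0,0,0],[0,0,0.12]],[[0,0,0],[0,0,0.12]],[[0,0,0],[0,0,0.12]],[[0,0,0],[0,0,0.12]],[[0,0,0],[0,0,0.12]],[[0,0,0],[0,0,0.12]]]' | python3 inch.py; echo '[[[0,0,0],[0,0,0.109]],[[0,0,0],[0,0,0]],[[0,0,0],[0,0,0]]]' | python3 inch.py
python3 - <<'E'
from h import *
goal(.47,.46,.26,1.79)
s=robot.state();d=robot.get_image("wrist");cv2.imwrite("pics/w1.png",d["img"][:,:,::-1])
W=np.eye(4);W[:3,:3]=R.from_rotvec(s["tool_rot"]).as_matrix();W[:3,3]=s["ee_pos"]
np.savez("w1.npz",K=d["K"],T=W@d["tool_from_camera"])
E
```

```text
t: 0.92
ee_pos: [0.4726, 0.4586, 0.2607]
tool_rot: [-0.443, -3.11, -0.0]
ft_force: [-0.0, 0.6, 0.3]
gripper_width: 0.997
gripper_force: 0.0
t: 1.58
ee_pos: [0.471, 0.4596, 0.2604]
tool_rot: [-1.836, -2.549, 0.001]
ft_force: [-0.2, 0.2, 0.5]
gripper_width: 0.999
gripper_force: 0.0
t: 1.83
ee_pos: [0.4709, 0.4596, 0.2604]
tool_rot: [-1.961, -2.454, 0.001]
ft_force: [0.2, 0.3, 0.6]
gripper_width: 1.003
gripper_force: 0.0
t 1.83 pos [0.4709 0.4596 0.2604] toolx yaw 1.793 z [-0. -0. -1.] F [0.2 0.3 0.6] j6 0.50
 move [ 0.0006 -0.0008  0.0004]
 turn [-0.0003  0.0002  0.0032]
```

View pics/w1.png

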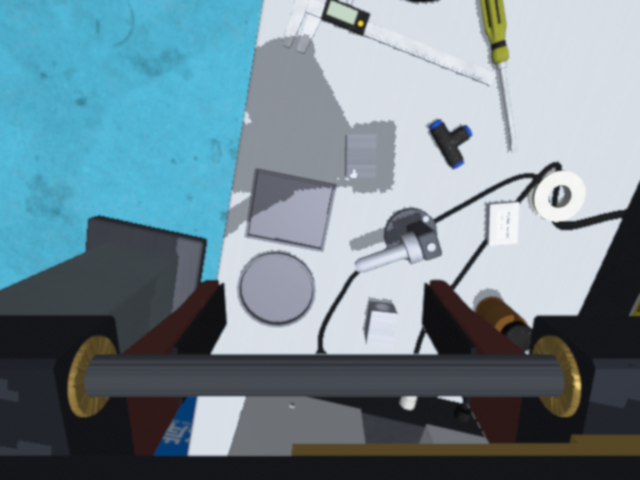

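The wrist view shows tray (291,209), dish (277,288), pin tip ≈(358,265), shoulder ≈(407,249), bushings ≈(361,156) and (381,322).

Run:
```python
import cv2
a=cv2.imread("pics/w1.png")
x=cv2.resize(a[125:185,330:450],None,fx=4.8,fy=4.8,interpolation=cv2.INTER_CUBIC)
y=cv2.resize(a[190:350,330:450],None,fx=4.8,fy=4.8,interpolation=cv2.INTER_CUBIC)
y=y[:, :]
# left: gauge and b2, 3.7x; right: b1
import numpy as np
g=cv2.resize(a[195:350,340:450],None,fx=3.8,fy=3.8,interpolation=cv2.INTER_CUBIC)
b=cv2.resize(a[125:200,335:405],None,fx=5,fy=5,interpolation=cv2.INTER_CUBIC)
c=np.zeros((590,790,3),np.uint8);c[:g.shape[0],:g.shape[1]]=g;c[:b.shape[0],430:430+b.shape[1]]=b
cv2.imwrite("pics/w1c.png",c)
```

```text
(no output)
```

View pics/w1c.png

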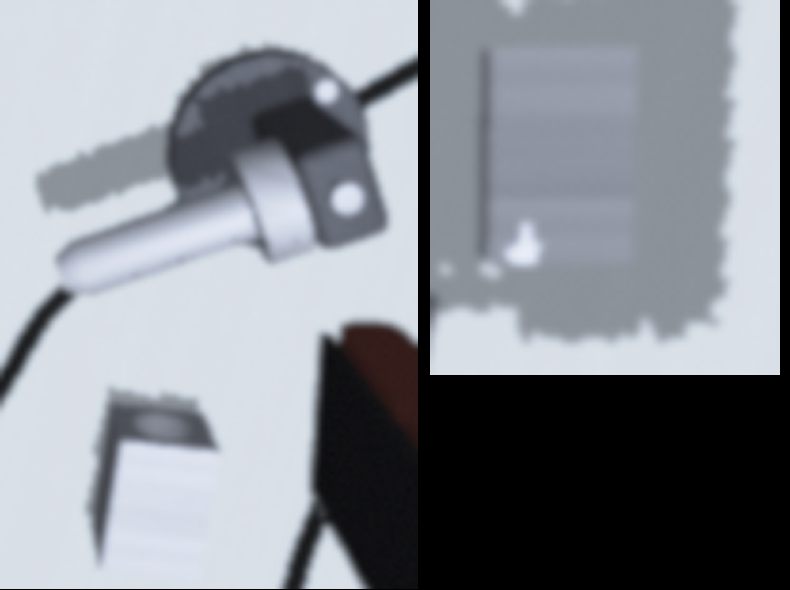

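Run:
```python
from h import *
w=np.load("w1.npz");T=w["T"]
P=lambda u,v,z:onz(w,(u/3.8+340,v/3.8+195),z,T)
B=lambda u,v,z:onz(w,((u-430)/5+335,v/5+125),z,T)
b1=np.array([B(u,v,.028) for u,v in[(490,48),(637,48),(632,262),(488,262)]])
print(b1.round(4),b1.mean(0))
print('b1 yaw',[np.arctan2(*(b1[i]-b1[j])[1::-1]) for i,j in((0,3),(1,2))])
b2=np.array([P(u,v,.028) for u,v in[(120,440),(218,450),(205,585),(104,565)]]);print('b2',b2.round(4),'end mid',b2[:2].mean(0))
print('yaw end',np.arctan2(*(b2[0]-b2[1])[1::-1]))
t,a,b=P(63,272,.05),P(82,266,.05),P(240,217,.05);print('pin',t,a,b,np.arctan2(*(b-a)[1::-1]))
u=(b-a)/np.linalg.norm(b-a);print('disc front edge mid',P(258,208,.05),'base',P(268,125,.01))
for u,v in[(249,168+0),(275,175),(290,255)]:print(P(u,v,.05))
print('pin width',np.linalg.norm(P(160,216,.05)-P(170,265,.05)))
im=cv2.imread("pics/w1.png");g=cv2.cvtColor(im,cv2.COLOR_BGR2GRAY)
for n,c in dict(tray=[(257,170),(335,186),(323,249),(247,231)]).items():
    q=np.array([onz(w,p,.011,T) for p in c]);print(n,q.round(4),q.mean(0))
print('dish',onz(w,(277,287.5),.011,T),onz(w,(239,288),.011,T),onz(w,(314,288),.011,T))
```

```text
[[0.4743 0.5406 0.028 ]
 [0.5013 0.5467 0.028 ]
 [0.5104 0.508  0.028 ]
 [0.4833 0.5018 0.028 ]] [0.49230688 0.52426726 0.028     ]
b1 yaw [np.float64(1.7979737801877465), np.float64(1.80224149074168)]
b2 [[0.5416 0.3724 0.028 ]
 [0.5689 0.3755 0.028 ]
 [0.5764 0.3346 0.028 ]
 [0.5467 0.3343 0.028 ]] end mid [0.55524863 0.3739932  0.028     ]
yaw end -3.0289316690886263
pin [0.51095656 0.4227084  0.05      ] [0.51527463 0.42531644 0.05      ] [0.55089573 0.44656804 0.05      ] 0.5379168050721651
disc front edge mid [0.55467274 0.44982268 0.05      ] base [0.56198803 0.46472034 0.01      ]
[0.54966664 0.45927839 0.05      ]
[0.55648656 0.45897582 0.05      ]
[0.56593678 0.43973632 0.05      ]
pin width 0.013232283697253702
tray [[0.395  0.4881 0.011 ]
 [0.475  0.4898 0.011 ]
 [0.4777 0.4226 0.011 ]
 [0.396  0.4241 0.011 ]] [0.43592772 0.45612522 0.011     ]
dish [0.43851562 0.36941949 0.011     ] [0.39839963 0.35977562 0.011     ] [0.47779485 0.3776932  0.011     ]
```

Run:
```python
from h import *
goal(.4923,.5243,.017,1.80)
```

```text
t 1.88 pos [0.471  0.4596 0.2605] toolx yaw 1.793 z [-0. -0. -1.] F [-0.5  0.5  0.2] j6 0.50
 move [0.0584 0.0351 0.2435]
 turn [-0.0002  0.0001 -0.0068]
```

```bash
echo '[[[0.0292,0.0175,0.02],[0,0,-0.007]],[[0.0292,0.0175,0.02],[0,0,0]],[[0,0,0.035],[0,0,0]],[[0,0,0.035],[0,0,0]],[[0,0,0.035],[0,0,0]],[[0,0,0.035],[0,0,0]],[[0,0,0.02],[0,0,0]],[[0,0,0.01],[0,0,0]]]' | python3 inch.py .6; echo '[[[0,0,0],[0,0,0]],[[0,0,0],[0,0,0]]]' | python3 inch.py
python3 - <<'E'
from h import *
goal(.4923,.5243,.017,1.80)
s=robot.state();d=robot.get_image("wrist");cv2.imwrite("pics/w2.png",d["img"][:,:,::-1])
E
```

```text
t: 2.55
ee_pos: [0.4906, 0.5227, 0.0451]
tool_rot: [-1.953, -2.46, 0.012]
ft_force: [0.4, 0.0, -0.9]
gripper_width: 0.603
gripper_force: 0.0
t: 2.72
ee_pos: [0.4924, 0.5245, 0.0515]
tool_rot: [1.955, 2.459, 0.001]
ft_force: [0.0, -1.2, 0.7]
gripper_width: 0.603
gripper_force: 0.0
t 2.72 pos [0.4924 0.5245 0.0515] toolx yaw 1.798 z [ 0.  0. -1.] F [ 0.  -1.2  0.7] j6 0.54
 move [-0.0002 -0.0002  0.0345]
 turn [ 0.0005 -0.0003 -0.0021]
```

```bash
echo '[[[0,0,0.012],[0,0,0]],[[0,0,0.012],[0,0,0]],[[0,0,0.0105],[0,0,0]],[[0,0,0],[0,0,0]],[[0,0,0],[0,0,0]]]' | python3 inch.py; echo '[[[0,0,0],[0,0,0]],[[0,0,0],[0,0,0]],[[0,0,0],[0,0,0]],[[0,0,0],[0,0,0]],[[0,0,0],[0,0,0]],[[0,0,0],[0,0,0]]]' | python3 inch.py 0.1 25; echo '[[[0,0,-0.03],[0,0,0]],[[0,0,-0.04],[0,0,0]],[[0,0,-0.04],[0,0,0]],[[0,0,0],[0,0,0]]]' | python3 inch.py
python3 - <<'E'
from h import *
a=.535
u=np.array([np.cos(a),np.sin(a)]);tip=np.array([.511,.423])
p=tip-u*.05
goal(p[0],p[1],.15,a)
E
```

```text
t: 3.18
ee_pos: [0.492, 0.524, 0.015]
tool_rot: [-1.957, -2.458, 0.002]
ft_force: [0.2, -0.6, -0.3]
gripper_width: 0.597
gripper_force: 0.0
t: 3.68
ee_pos: [0.4922, 0.5243, 0.016]
tool_rot: [-1.957, -2.458, 0.0]
ft_force: [0.3, 0.2, 0.3]
gripper_width: 0.32
gripper_force: 25.0
t: 4.02
ee_pos: [0.4946, 0.5267, 0.1378]
tool_rot: [1.955, 2.456, 0.024]
ft_force: [0.6, 0.9, 2.2]
gripper_width: 0.32
gripper_force: 25.0
t 4.02 pos [0.4946 0.5267 0.1378] toolx yaw 1.797 z [ 0.011  0.011 -1.   ] F [0.6 0.9 2.2] j6 0.54
 move [-0.1199 -0.0547 -0.0139]
 turn [ 0.0063 -0.0152  1.2618]
```

```bash
echo '[[[-0.03,-0.0137,0],[0,0,0]],[[-0.03,-0.0137,0],[0,0,0]],[[-0.03,-0.0137,0],[0,0,0]],[[-0.03,-0.0137,0],[0,0,0]],[[0,0,0],[0,0,0.12]],[[0,0,0],[0,0,0.12]],[[0,0,0],[0,0,0.12]],[[0,0,0],[0,0,0.12]]]' | python3 inch.py; echo '[[[0,0,0],[0,0,0.12]],[[0,0,0],[0,0,0.12]],[[0,0,0],[0,0,0.12]],[[0,0,0],[0,0,0.12]],[[0,0,0],[0,0,0.12]],[[0,0,0],[0,0,0.12]],[[0,0,0],[0,0,0.062]],[[0,0,0],[0,0,0]]]' | python3 inch.py; echo '[[[0,0,0],[0,0,0]],[[0,0,0],[0,0,0]],[[0,0,0],[0,0,0]]]' | python3 inch.py
python3 - <<'E'
from h import *
a=.535
u=np.array([np.cos(a),np.sin(a)]);tip=np.array([.511,.423])
p=tip-u*.05
goal(p[0],p[1],.052,a)
s=robot.state();d=robot.get_image("wrist");cv2.imwrite("pics/w3.png",d["img"][:,:,::-1])
W=np.eye(4);W[:3,:3]=R.from_rotvec(s["tool_rot"]).as_matrix();W[:3,3]=s["ee_pos"]
np.savez("w3.npz",K=d["K"],T=W@d["tool_from_camera"])
t=robot.get_image("top");cv2.imwrite("pics/t3.png",t["img"][:,:,::-1])
E
```

```text
t: 4.68
ee_pos: [0.4657, 0.3947, 0.1261]
tool_rot: [-2.491, -1.914, -0.0]
ft_force: [-0.6, -0.0, -1.2]
gripper_width: 0.315
gripper_force: 25.0
t: 5.35
ee_pos: [0.4657, 0.395, 0.126]
tool_rot: [3.031, 0.827, -0.0]
ft_force: [-0.1, -1.3, -1.3]
gripper_width: 0.32
gripper_force: 25.0
t: 5.6
ee_pos: [0.4657, 0.3951, 0.1261]
tool_rot: [3.029, 0.832, -0.0]
ft_force: [-0.2, -0.0, -0.9]
gripper_width: 0.319
gripper_force: 25.0
t 5.60 pos [0.4657 0.3951 0.1261] toolx yaw 0.536 z [-0. -0. -1.] F [-0.2 -0.  -0.9] j6 1.68
 move [ 0.0032 -0.0009  0.0741]
 turn [0.     0.     0.0012]
```

View pics/w3.png

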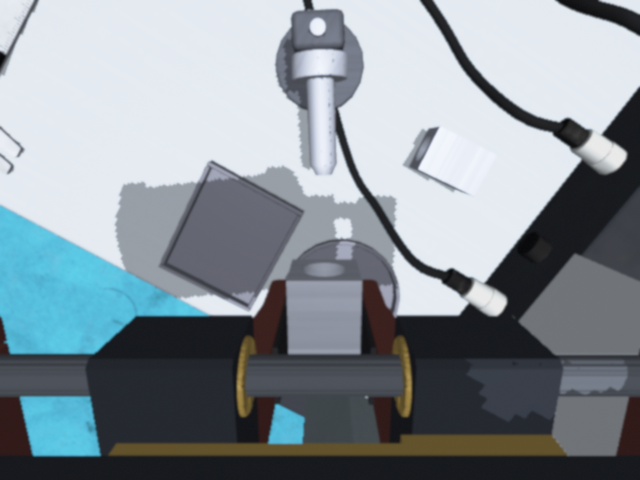

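Pin tip is at about (323,173), shoulder front (319,80), bore of held bushing (323,269); second bushing at (455,160).

Run:
```python
import cv2
g=cv2.cvtColor(cv2.imread("pics/w3.png"),6)
for r in(95,110,125,140,150,160,166,170,174,178):print(r,g[r,298:348].tolist())
```

```text
95 [99, 89, 80, 77, 76, 76, 77, 78, 86, 107, 130, 150, 165, 179, 191, 202, 211, 220, 226, 229, 233, 236, 238, 238, 237, 236, 233, 230, 227, 223, 218, 211, 203, 193, 176, 149, 126, 121, 122, 123, 123, 122, 123, 123, 124, 124, 123, 123, 123, 122]
110 [211, 183, 163, 157, 152, 148, 143, 136, 127, 118, 123, 141, 157, 172, 185, 198, 207, 217, 224, 229, 233, 236, 238, 238, 238, 237, 235, 233, 229, 224, 219, 212, 205, 196, 182, 165, 137, 99, 64, 81, 143, 203, 228, 233, 233, 234, 234, 234, 234, 234]
125 [186, 167, 160, 158, 158, 158, 158, 158, 157, 149, 135, 136, 151, 166, 179, 192, 204, 214, 222, 227, 232, 235, 238, 239, 239, 238, 237, 234, 231, 226, 218, 205, 199, 196, 187, 171, 141, 99, 58, 39, 37, 36, 39, 64, 128, 195, 227, 234, 235, 235]
140 [228, 212, 185, 167, 159, 158, 157, 157, 157, 152, 142, 134, 143, 159, 173, 185, 198, 209, 218, 225, 230, 234, 237, 239, 239, 239, 238, 236, 232, 227, 222, 210, 194, 186, 184, 174, 162, 173, 206, 211, 167, 98, 49, 37, 38, 38, 39, 56, 118, 188]
150 [234, 228, 208, 178, 164, 159, 159, 159, 159, 157, 150, 138, 138, 153, 168, 182, 194, 205, 216, 223, 22
[... 715 characters left out ...]
 230, 230, 222, 194, 169, 168, 179, 193, 205, 213, 218, 222, 224, 226, 225, 222, 217, 210, 204, 193, 179, 166, 166, 191, 221, 232, 235, 235, 235, 235, 235, 234, 234, 234, 234, 234, 232, 222]
174 [234, 234, 234, 235, 235, 235, 235, 235, 235, 235, 235, 235, 235, 235, 234, 232, 223, 201, 183, 185, 195, 204, 210, 213, 217, 220, 219, 217, 214, 210, 205, 199, 195, 201, 219, 230, 234, 235, 235, 235, 235, 235, 235, 235, 235, 235, 235, 235, 235, 234]
178 [223, 232, 234, 234, 234, 234, 234, 234, 234, 234, 235, 235, 235, 235, 235, 235, 235, 235, 235, 235, 235, 235, 235, 235, 235, 235, 235, 235, 235, 235, 235, 235, 235, 234, 234, 234, 234, 234, 234, 234, 235, 235, 235, 235, 235, 235, 235, 235, 235, 235]
```

Run:
```python
from h import *
w=np.load("w3.npz");T=w["T"]
P=lambda u,v,z=.05:onz(w,(u,v),z,T)
q=[P(*c) for c in[(319.9,95),(320.8,110),(322,140),(322.9,160),(323,175.5)]];print(np.array(q).round(4))
d=q[3]-q[0];a=np.arctan2(d[1],d[0])+np.pi;print('yaw',a, 'sh',P(318.8,79),'width',np.linalg.norm(P(309.5,160)-P(336,160)))
# held bushing: top corners far (front top edge) at z=tcp+.012
s=robot.state();zt=s["ee_pos"][2]-.002+.014
g=cv2.cvtColor(cv2.imread("pics/w3.png"),6)
for r in(300,320,335):print(g[r,276:372].tolist())
M=R.from_rotvec(s["tool_rot"]).as_matrix()
for c in[(287.5,280),(361.5,280),(287.5,340),(361.5,340),(323,269)]:print((M.T@(P(*c,zt)-s["ee_pos"])).round(4))
```

```text
[[0.5451 0.4453 0.05  ]
 [0.5388 0.4409 0.05  ]
 [0.5255 0.4323 0.05  ]
 [0.5164 0.4263 0.05  ]
 [0.509  0.4219 0.05  ]]
yaw 0.5825188044962455 sh [0.55178913 0.44988749 0.05      ] width 0.014943516197710548
[40, 40, 40, 41, 41, 40, 40, 37, 35, 52, 92, 129, 150, 154, 156, 156, 156, 156, 155, 155, 156, 155, 155, 155, 156, 156, 156, 156, 156, 156, 156, 156, 156, 156, 156, 156, 156, 156, 157, 157, 157, 157, 157, 157, 157, 157, 157, 158, 157, 157, 157, 157, 156, 157, 157, 157, 156, 157, 157, 157, 157, 157, 157, 157, 157, 157, 157, 157, 158, 157, 157, 157, 158, 157, 157, 157, 157, 158, 157, 157, 158, 158, 157, 156, 145, 115, 74, 43, 36, 37, 40, 40, 41, 40, 40, 40]
[39, 40, 36, 30, 25, 23, 22, 20, 19, 27, 58, 100, 129, 143, 147, 147, 147, 147, 148, 148, 147, 147, 147, 146, 147, 146, 147, 146, 146, 147, 147, 146, 146, 147, 146, 146, 147, 146, 146, 146, 146, 147, 146, 147, 147, 146, 146, 147, 147, 146, 146, 146, 146, 147, 147, 146, 147, 147, 147, 146, 146, 146, 147, 147, 147, 147, 147, 148, 147, 148, 148, 147, 148, 147, 147, 147, 147, 148, 148, 147, 148, 147, 147, 140, 120, 85, 45, 22, 20, 21, 21, 23, 26, 32, 36, 40]
[26, 23, 22, 21, 21, 17, 18, 20, 18, 22, 43, 82, 120, 140, 146, 147, 146, 147, 147, 147, 148, 147, 147, 147, 147, 147, 147, 147, 148, 147, 148, 147, 147, 147, 147, 147, 147, 147, 147, 146, 147, 147, 147, 147, 147, 147, 147, 147, 147, 147, 147, 147, 147, 147, 147, 147, 147, 147, 147, 147, 147, 147, 146, 147, 147, 147, 147, 147, 147, 147, 147, 147, 147, 147, 147, 147, 147, 147, 147, 147, 147, 147, 145, 134, 105, 64, 31, 19, 18, 17, 18, 19, 21, 21, 23, 23]
[ 0.0191 -0.0139 -0.012 ]
[ 0.0191  0.0136 -0.012 ]
[-0.0054 -0.0144 -0.012 ]
[-0.0054  0.0142 -0.012 ]
[ 0.0234 -0.0007 -0.012 ]
```

Run:
```python
from h import *
a=.58
u=np.array([np.cos(a),np.sin(a)]);tip=np.array([.509,.4219])
p=tip-u*.05
goal(p[0],p[1],.0522,a)
```

```text
t 5.70 pos [0.4657 0.3951 0.1261] toolx yaw 0.536 z [-0. -0. -1.] F [ 0.6  0.4 -0.7] j6 1.68
 move [0.001  0.0013 0.0739]
 turn [ 0.      0.     -0.0444]
```

```bash
echo '[[[0.001,0.0013,0.025],[0,0,-0.0444]],[[0,0,0.025],[0,0,0]],[[0,0,0.0239],[0,0,0]],[[0,0,0],[0,0,0]],[[0.01,0,0],[0,0,0]],[[0.01,0,0],[0,0,0]],[[0,0,0],[0,0,0]],[[0,0,0],[0,0,0]]]' | python3 inch.py; echo '[[[0,0,0],[0,0,0]],[[0,0,0],[0,0,0]]]' | python3 inch.py
python3 - <<'E'
from h import *
a=.58
u=np.array([np.cos(a),np.sin(a)]);tip=np.array([.509,.4219])
p=tip-u*.03
goal(p[0],p[1],.0522,a)
s=robot.state();d=robot.get_image("wrist");cv2.imwrite("pics/w4.png",d["img"][:,:,::-1])
s2=robot.get_image("side");c=s2["img"][200:320,240:400,::-1]
W=np.eye(4);W[:3,:3]=R.from_rotvec(s["tool_rot"]).as_matrix();W[:3,3]=s["ee_pos"]
np.savez("w4.npz",K=d["K"],T=W@d["tool_from_camera"])
x=np.zeros((600,800,3),np.uint8);x[:360,:400]=cv2.resize(d["img"][150:330,220:420,::-1],None,fx=2,fy=2)
x[240:600,320:800]=cv2.resize(c,None,fx=3,fy=3,interpolation=2);cv2.imwrite("pics/x4.png",x)
E
```

```text
t: 6.37
ee_pos: [0.4844, 0.4057, 0.0534]
tool_rot: [-3.01, -0.897, -0.002]
ft_force: [-0.2, 0.2, -1.4]
gripper_width: 0.321
gripper_force: 25.0
t: 6.53
ee_pos: [0.4838, 0.4054, 0.0528]
tool_rot: [-3.011, -0.897, -0.001]
ft_force: [-1.2, -0.1, -1.4]
gripper_width: 0.316
gripper_force: 25.0
t 6.53 pos [0.4838 0.4054 0.0528] toolx yaw 0.579 z [ 0.  0. -1.] F [-1.2 -0.1 -1.4] j6 1.63
 move [0.0001 0.     0.0006]
 turn [-0.     -0.0004 -0.0006]
```

View pics/x4.png

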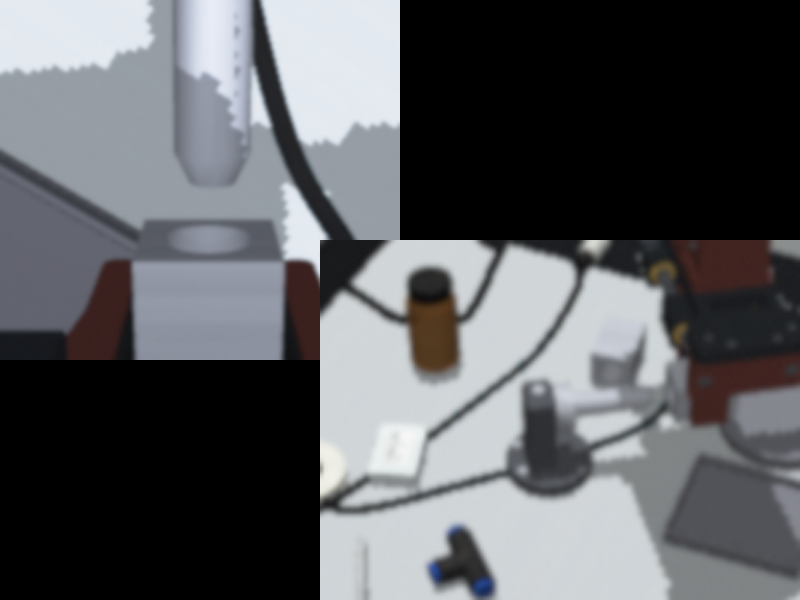

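```bash
echo '[[[0.005,0.0005,0.0004],[0,0,0]],[[0.004,0,0],[0,0,0]],[[0.003,0,0],[0,0,0]],[[0.002,0,0],[0,0,0]],[[0.002,0,0],[0,0,0]],[[0.001,0,0],[0,0,0]],[[0.001,0,0],[0,0,0]],[[0,0,0],[0,0,0]]]' | python3 inch.py; echo '[[[0.001,0,0],[0,0,0]],[[0.001,0,0],[0,0,0]],[[0.001,0,0],[0,0,0]],[[0,0,0],[0,0,0]]]' | python3 inch.py
```

```text
t: 7.3
ee_pos: [0.4994, 0.4149, 0.0517]
tool_rot: [3.011, 0.897, -0.0]
ft_force: [-0.7, -0.1, 0.2]
gripper_width: 0.315
gripper_force: 25.0
t: 7.63
ee_pos: [0.5019, 0.4166, 0.0519]
tool_rot: [-3.011, -0.897, -0.0]
ft_force: [-0.3, -0.2, -1.5]
gripper_width: 0.314
gripper_force: 25.0
```

```bash
echo '[[[0.001,0,0],[0,0,0]],[[0,0,0],[0,0,0]]]' | python3 inch.py;echo '[[[0.001,0,0],[0,0,0]],[[0,0,0],[0,0,0]]]' | python3 inch.py
```

```text
t: 7.8
ee_pos: [0.5027, 0.4171, 0.0518]
tool_rot: [-3.011, -0.897, -0.0]
ft_force: [-1.5, 1.3, -0.7]
gripper_width: 0.315
gripper_force: 25.0
t: 7.97
ee_pos: [0.5036, 0.4177, 0.0519]
tool_rot: [-3.011, -0.897, -0.0]
ft_force: [0.1, -0.5, -1.1]
gripper_width: 0.316
gripper_force: 25.0
```

```bash
echo '[[[0.001,0,0],[0,0,0]],[[0,0,0],[0,0,0]]]' | python3 inch.py;echo '[[[0.001,0,0],[0,0,0]],[[0,0,0],[0,0,0]]]' | python3 inch.py;echo '[[[0.001,0,0],[0,0,0]],[[0,0,0],[0,0,0]]]' | python3 inch.py
```

```text
t: 8.13
ee_pos: [0.5039, 0.4179, 0.0517]
tool_rot: [3.01, 0.897, -0.002]
ft_force: [-2.6, -1.9, -0.1]
gripper_width: 0.318
gripper_force: 25.0
t: 8.3
ee_pos: [0.5041, 0.418, 0.0516]
tool_rot: [3.01, 0.897, -0.005]
ft_force: [-5.8, -3.7, 2.6]
gripper_width: 0.32
gripper_force: 25.0
t: 8.47
ee_pos: [0.5042, 0.4181, 0.0515]
tool_rot: [3.009, 0.897, -0.008]
ft_force: [-9.5, -5.7, 4.1]
gripper_width: 0.319
gripper_force: 25.0
```

It stopped about 12 mm on, with the force rising at about 4 N/mm, so this bushing is bad and goes in the dish.

```bash
echo '[[[-0.003,0,0],[0,0,0]],[[-0.004,0,0],[0,0,0]],[[-0.008,0,0],[0,0,0]],[[-0.015,0,0],[0,0,0]],[[-0.018,0,0],[0,0,0]],[[0,0,-0.02],[0,0,0]],[[0,0,-0.03],[0,0,0]],[[0,0,-0.02],[0,0,0]]]' | python3 inch.py; echo '[[[0,0,0],[0,0,-0.12]],[[0,0,0],[0,0,-0.12]],[[0,0,0],[0,0,-0.12]],[[0,0,0],[0,0,-0.12]],[[0,0,0],[0,0,-0.12]],[[0,0,0],[0,0,-0.12]],[[0,0,0],[0,0,-0.12]],[[0,0,0],[0,0,-0.12]]]' | python3 inch.py; echo '[[[0,0,0],[0,0,-0.1]],[[0,0,0],[0,0,0]],[[0,0,0],[0,0,0]]]' | python3 inch.py;python3 - <<'E'
from h import *
goal(.439,.368,.0195,1.65)
w=np.load("w3.npz");T=w["T"];g=cv2.imread("pics/w3.png")
m=(cv2.cvtColor(g,6)[115:205,405:500])
cv2.imwrite("pics/b2.png",cv2.resize(m,None,fx=6,fy=6,interpolation=2))
E
```

```text
t: 9.13
ee_pos: [0.4654, 0.3927, 0.1238]
tool_rot: [-3.01, -0.897, -0.002]
ft_force: [0.8, 0.8, 1.5]
gripper_width: 0.315
gripper_force: 25.0
t: 9.8
ee_pos: [0.4656, 0.3928, 0.122]
tool_rot: [2.25, 2.193, 0.001]
ft_force: [-0.0, -0.4, -0.7]
gripper_width: 0.313
gripper_force: 25.0
t: 10.05
ee_pos: [0.4657, 0.3929, 0.122]
tool_rot: [2.148, 2.293, 0.001]
ft_force: [0.2, -0.1, -1.1]
gripper_width: 0.318
gripper_force: 25.0
t 10.05 pos [0.4657 0.3929 0.122 ] toolx yaw 1.636 z [ 0.  0. -1.] F [ 0.2 -0.1 -1.1] j6 0.58
 move [-0.0231 -0.0283  0.1025]
 turn [ 0.0005 -0.0003 -0.0139]
```

View pics/b2.png

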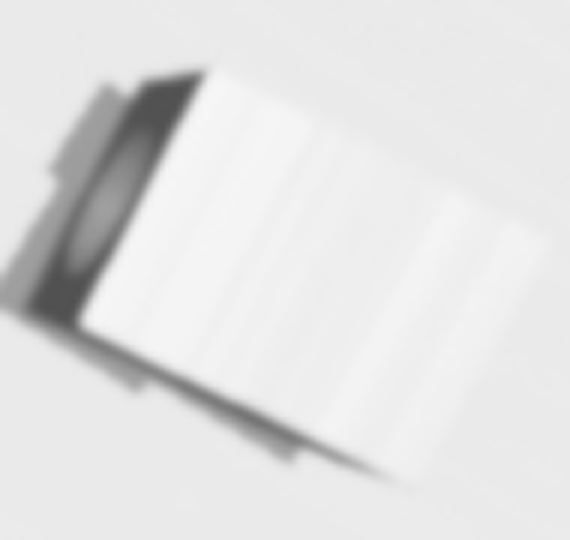

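```bash
echo '[[[-0.0115,-0.0141,0.01],[0,0,-0.014]],[[-0.0115,-0.0142,0.02],[0,0,0]],[[0,0,0.03],[0,0,0]],[[0,0,0.02],[0,0,0]],[[0,0,0.01],[0,0,0]],[[0,0,0.005],[0,0,0]],[[0,0,0.004],[0,0,0]],[[0,0,0],[0,0,0]]]' | python3 inch.py; echo '[[[0,0,0.0015],[0,0,0]],[[0,0,0],[0,0,0]],[[0,0,0],[0,0,0]]]' | python3 inch.py;python3 - <<'E'
from h import *
goal(.439,.368,.0195,1.65)
w=np.load("w3.npz");T=w["T"]
q=np.array([onz(w,(u/6+405,v/6+115),.028,T) for u,v in[(210,70),(80,325),(412,487),(550,240)]]);print(q.round(4),q.mean(0))
L=lambda i,j:(np.linalg.norm(q[i]-q[j]).round(4),np.arctan2(*(q[i]-q[j])[1::-1]))
print(L(0,1),L(3,2),L(0,3),L(1,2))
E
```

```text
t: 10.72
ee_pos: [0.4397, 0.3682, 0.0232]
tool_rot: [2.129, 2.31, 0.001]
ft_force: [-0.1, 0.1, -0.8]
gripper_width: 0.318
gripper_force: 25.0
t: 10.97
ee_pos: [0.4399, 0.3683, 0.0224]
tool_rot: [2.128, 2.311, 0.003]
ft_force: [0.5, 0.7, -1.0]
gripper_width: 0.322
gripper_force: 25.0
t 10.97 pos [0.4399 0.3683 0.0224] toolx yaw 1.653 z [ 0.001  0.001 -1.   ] F [ 0.5  0.7 -1. ] j6 0.56
 move [-0.0003 -0.0009  0.0029]
 turn [ 0.0014 -0.0009  0.003 ]
[[0.5689 0.375  0.028 ]
 [0.5412 0.3721 0.028 ]
 [0.5452 0.3325 0.028 ]
 [0.573  0.3354 0.028 ]] [0.55707978 0.35375003 0.028     ]
(np.float64(0.0278), np.float64(0.10637386770471875)) (np.float64(0.028), np.float64(0.10264699477327931)) (np.float64(0.0399), np.float64(1.67373205300184)) (np.float64(0.0398), np.float64(1.6706157676549322))
```

```bash
echo '[[[0,0,0.0015],[0,0,0]],[[0,0,0.001],[0,0,0]],[[0,0,0],[0,0,0]],[[0,0,0],[0,0,0]]]' | python3 inch.py; echo '[[[0,0,0],[0,0,0]],[[0,0,0],[0,0,0]],[[0,0,0],[0,0,0]],[[0,0,0],[0,0,0]]]' | python3 inch.py .47; echo '[[[0,0,-0.01],[0,0,0]],[[0,0,-0.02],[0,0,0]],[[0,0,-0.035],[0,0,0]],[[0,0,-0.035],[0,0,0]],[[0,0,0],[0,0,0]],[[0,0,0],[0,0,0]]]' | python3 inch.py
python3 - <<'E'
from h import *
goal(.5571,.3538,.0165,1.674)
d=robot.get_image("wrist")
s=robot.get_image("side")
x=np.zeros((560,800,3),np.uint8);x[:300,:400]=cv2.resize(d["img"][:,:,::-1],(400,300));x[:,400:]=cv2.resize(s["img"][230:300,355:405,::-1],(400,560),interpolation=2)
cv2.imwrite("pics/x5.png",x)
E
```

```text
t: 11.3
ee_pos: [0.4394, 0.368, 0.019]
tool_rot: [2.128, 2.311, 0.0]
ft_force: [-0.2, -0.2, -0.7]
gripper_width: 0.312
gripper_force: 25.0
t: 11.63
ee_pos: [0.4394, 0.3679, 0.0189]
tool_rot: [2.128, 2.311, 0.0]
ft_force: [-0.2, 0.5, 0.6]
gripper_width: 0.47
gripper_force: 0.0
t: 12.13
ee_pos: [0.4407, 0.369, 0.1231]
tool_rot: [2.127, 2.31, 0.011]
ft_force: [-0.8, 0.3, -0.3]
gripper_width: 0.469
gripper_force: 0.0
t 12.13 pos [0.4407 0.369  0.1231] toolx yaw 1.653 z [ 0.006  0.004 -1.   ] F [-0.8  0.3 -0.3] j6 0.56
 move [-0.0251  0.1141  0.1071]
 turn [ 0.0059 -0.0036 -0.0208]
```

View pics/x5.png

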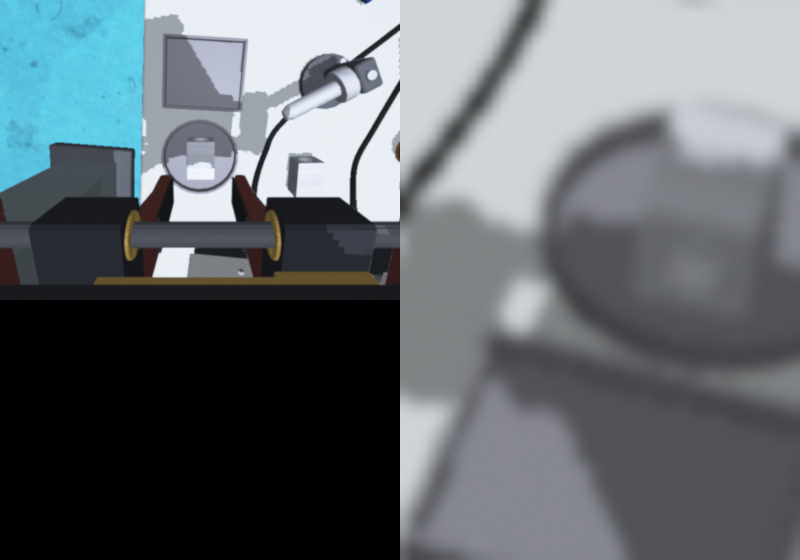

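Tenth picture: the bad bushing lies flat and centred in the dish, with its top at about (200,155) and the dish centre at (199,155) in the reduced wrist view. I fetch the second bushing by numbers only.

```bash
echo '[[[-0.008,0.038,0],[0,0,-0.021]],[[-0.008,0.038,0],[0,0,0]],[[-0.009,0.038,0],[0,0,0]],[[0,0,0.02],[0,0,0]],[[0,0,0.03],[0,0,0]],[[0,0,0.01],[0,0,0]],[[0,0,0],[0,0,0]],[[0,0,0],[0,0,0]]]' | python3 inch.py .6
python3 - <<'E'
from h import *
goal(.5571,.3538,.0165,1.674)
E
```

```text
t: 12.9
ee_pos: [0.554, 0.3536, 0.0574]
tool_rot: [-2.102, -2.333, 0.005]
ft_force: [0.0, 0.4, 1.1]
gripper_width: 0.599
gripper_force: 0.0
t 12.90 pos [0.554  0.3536 0.0574] toolx yaw 1.675 z [-0.003 -0.002 -1.   ] F [0.  0.4 1.1] j6 0.41
 move [-0.0001  0.0032  0.0409]
 turn [-0.0032  0.0014  0.0006]
```

```bash
echo '[[[0,0.003,0.01],[0,0,0]],[[0,0,0.01],[0,0,0]],[[0,0,0.01],[0,0,0]],[[0,0,0],[0,0,0]],[[0,0,0],[0,0,0]]]' | python3 inch.py
python3 - <<'E'
from h import *
goal(.5571,.3538,.0165,1.674)
E
```

```text
t: 13.32
ee_pos: [0.5576, 0.354, 0.0278]
tool_rot: [-2.103, -2.333, 0.003]
ft_force: [-0.4, 0.0, 0.5]
gripper_width: 0.598
gripper_force: 0.0
t 13.32 pos [0.5576 0.354  0.0278] toolx yaw 1.674 z [-0.002 -0.001 -1.   ] F [-0.4  0.   0.5] j6 0.41
 move [-0.0002 -0.0005  0.0113]
 turn [-0.0017  0.0008  0.0003]
```

```bash
echo '[[[0,-0.0005,0.006],[0,0,0]],[[0,0,0.005],[0,0,0]],[[0,0,0],[0,0,0]],[[0,0,0],[0,0,0]]]' | python3 inch.py; echo '[[[0,0,0],[0,0,0]],[[0,0,0],[0,0,0]],[[0,0,0],[0,0,0]],[[0,0,0],[0,0,0]],[[0,0,0],[0,0,0]],[[0,0,0],[0,0,0]]]' | python3 inch.py 0.1 25; echo '[[[0,0,-0.03],[0,0,0]],[[0,0,-0.04],[0,0,0]],[[0,0,-0.036],[0,0,0]],[[0,0,0],[0,0,0]],[[0,0,0],[0,0,0]]]' | python3 inch.py
python3 - <<'E'
from h import *
a=.58
u=np.array([np.cos(a),np.sin(a)]);tip=np.array([.509,.4219])
p=tip-u*.05
goal(p[0],p[1],.12,a)
E
```

```text
t: 13.65
ee_pos: [0.5575, 0.3541, 0.0174]
tool_rot: [-2.103, -2.333, 0.001]
ft_force: [0.1, 0.6, -1.0]
gripper_width: 0.598
gripper_force: 0.0
t: 14.15
ee_pos: [0.5578, 0.3543, 0.0181]
tool_rot: [2.104, 2.333, 0.001]
ft_force: [0.7, -0.3, 1.2]
gripper_width: 0.321
gripper_force: 25.0
t: 14.57
ee_pos: [0.5591, 0.3551, 0.1277]
tool_rot: [2.102, 2.332, 0.01]
ft_force: [-0.2, 0.4, -0.7]
gripper_width: 0.316
gripper_force: 25.0
t 14.57 pos [0.5591 0.3551 0.1277] toolx yaw 1.674 z [ 0.006  0.003 -1.   ] F [-0.2  0.4 -0.7] j6 0.41
 move [ 0.0487 -0.0874  0.0073]
 turn [ 0.004  -0.0057  1.0942]
```

```bash
echo '[[[0.0163,-0.0291,0],[0,0,0]],[[0.0162,-0.0291,0],[0,0,0]],[[0.0162,-0.0292,0],[0,0,0]],[[0,0,0],[0,0,0.12]],[[0,0,0],[0,0,0.12]],[[0,0,0],[0,0,0.12]],[[0,0,0],[0,0,0.12]],[[0,0,0],[0,0,0.12]]]' | python3 inch.py; echo '[[[0,0,0],[0,0,0.12]],[[0,0,0],[0,0,0.12]],[[0,0,0],[0,0,0.12]],[[0,0,0],[0,0,0.12]],[[0,0,0],[0,0,0.134]],[[0,0,0],[0,0,0]],[[0,0,0],[0,0,0]],[[0,0,0],[0,0,0]]]' | python3 inch.py
python3 - <<'E'
from h import *
a=.58
u=np.array([np.cos(a),np.sin(a)]);tip=np.array([.509,.4219])
p=tip-u*.05
goal(p[0],p[1],.0537,a)
E
```

```text
t: 15.23
ee_pos: [0.4647, 0.3931, 0.1211]
tool_rot: [2.703, 1.6, -0.006]
ft_force: [1.1, -0.1, -0.2]
gripper_width: 0.32
gripper_force: 25.0
t: 15.9
ee_pos: [0.4653, 0.3934, 0.1225]
tool_rot: [3.053, 0.736, -0.003]
ft_force: [-0.2, 1.1, -0.3]
gripper_width: 0.317
gripper_force: 25.0
t 15.90 pos [0.4653 0.3934 0.1225] toolx yaw 0.473 z [-0.002 -0.001 -1.   ] F [-0.2  1.1 -0.3] j6 1.74
 move [ 0.0023 -0.0002  0.0688]
 turn [ 0.0002  0.0021 -0.1072]
```

```bash
echo '[[[0.0023,0,0.02],[0,0,-0.107]],[[0,0,0.025],[0,0,0]],[[0,0,0.0215],[0,0,0]],[[0,0,0],[0,0,0]],[[0.01,0,0],[0,0,0]],[[0.01,0,0],[0,0,0]],[[0,0,0],[0,0,0]],[[0,0,0],[0,0,0]]]' | python3 inch.py
python3 - <<'E'
from h import *
a=.58
u=np.array([np.cos(a),np.sin(a)]);tip=np.array([.509,.4219])
p=tip-u*.03
goal(p[0],p[1],.0537,a)
d=robot.get_image("wrist")["img"]
g=cv2.cvtColor(d,cv2.COLOR_RGB2GRAY);cv2.imwrite("pics/w6.png",g);h=cv2.imread("pics/w4.png",0)
for r in(190,215,232,272,310):
    for n,q in(("old",h),("new",g)):
        e=np.diff(q[r].astype(int));i=[k for k in np.argsort(-abs(e)) if 270<k<375][:4];print(r,n,[(int(k),int(e[k])) for k in sorted(i)])
E
```

```text
t: 16.57
ee_pos: [0.4849, 0.4058, 0.0582]
tool_rot: [-3.011, -0.894, -0.001]
ft_force: [-0.6, 0.2, -0.5]
gripper_width: 0.322
gripper_force: 25.0
t 16.57 pos [0.4849 0.4058 0.0582] toolx yaw 0.577 z [ 0.001  0.    -1.   ] F [-0.6  0.2 -0.5] j6 1.64
 move [-0.001  -0.0002  0.0045]
 turn [-0.     -0.0007 -0.0027]
190 old [(348, -65), (349, -53), (358, 52), (359, 67)]
190 new [(346, -53), (347, -68), (357, 63), (358, 58)]
215 old [(355, -37), (356, -39), (366, 61), (367, 66)]
215 new [(354, -40), (364, 61), (365, 65), (366, 37)]
232 old [(361, -32), (362, -39), (373, 36), (374, 35)]
232 new [(360, -36), (361, -37), (371, 36), (372, 37)]
272 old [(358, 21), (359, 24), (360, 28), (361, 31)]
272 new [(357, 15), (358, 41), (359, 47), (360, 27)]
310 old [(285, 39), (286, 45), (360, -35), (361, -44)]
310 new [(286, 40), (287, 35), (360, -38), (361, -33)]
```

```bash
echo '[[[-0.001,0.0004,0.0043],[0,0,-0.0027]],[[0,0,0],[0,0,0]],[[0,0,0],[0,0,0]],[[0.005,0,0],[0,0,0]],[[0.004,0,0],[0,0,0]],[[0.003,0,0],[0,0,0]],[[0.002,0,0],[0,0,0]],[[0,0,0],[0,0,0]]]' | python3 inch.py; echo '[[[0.002,0,0],[0,0,0]],[[0.002,0,0],[0,0,0]],[[0.002,0,0],[0,0,0]],[[0,0,0],[0,0,0]]]' | python3 inch.py; echo '[[[0.002,0,0],[0,0,0]],[[0.001,0,0],[0,0,0]],[[0,0,0],[0,0,0]]]' | python3 inch.py; echo '[[[0.001,0,0],[0,0,0]],[[0.001,0,0],[0,0,0]],[[0,0,0],[0,0,0]]]' | python3 inch.py
```

```text
t: 17.28
ee_pos: [0.4961, 0.4126, 0.053]
tool_rot: [-3.011, -0.897, -0.0]
ft_force: [0.3, 0.4, -0.6]
gripper_width: 0.318
gripper_force: 25.0
t: 17.62
ee_pos: [0.5009, 0.4159, 0.053]
tool_rot: [-3.011, -0.897, -0.0]
ft_force: [0.3, 0.1, 0.1]
gripper_width: 0.315
gripper_force: 25.0
t: 17.87
ee_pos: [0.5034, 0.4174, 0.0531]
tool_rot: [-3.011, -0.897, -0.0]
ft_force: [-0.2, 0.2, -0.1]
gripper_width: 0.317
gripper_force: 25.0
t: 18.12
ee_pos: [0.505, 0.4185, 0.0531]
tool_rot: [-3.011, -0.897, -0.0]
ft_force: [-0.5, 0.7, -0.5]
gripper_width: 0.315
gripper_force: 25.0
```

```bash
echo '[[[0.001,0,0],[0,0,0]],[[0.001,0,0],[0,0,0]],[[0,0,0],[0,0,0]]]' | python3 inch.py; echo '[[[0.001,0,0],[0,0,0]],[[0.001,0,0],[0,0,0]],[[0.001,0,0],[0,0,0]],[[0,0,0],[0,0,0]]]' | python3 inch.py
python3 - <<'E'
from h import *
a=.58
u=np.array([np.cos(a),np.sin(a)]);tip=np.array([.509,.4219])
p=tip+u*.03
goal(p[0],p[1],.053,a)
E
```

```text
t: 18.37
ee_pos: [0.5067, 0.4196, 0.053]
tool_rot: [-3.011, -0.897, -0.0]
ft_force: [0.0, -1.2, -1.1]
gripper_width: 0.318
gripper_force: 25.0
t: 18.7
ee_pos: [0.5092, 0.4213, 0.053]
tool_rot: [-3.011, -0.897, -0.0]
ft_force: [-0.6, -0.1, -0.6]
gripper_width: 0.315
gripper_force: 25.0
t 18.70 pos [0.5092 0.4213 0.053 ] toolx yaw 0.579 z [ 0.  0. -1.] F [-0.6 -0.1 -0.6] j6 1.63
 move [ 0.0302 -0.0007 -0.    ]
 turn [ 0.     -0.0001 -0.0011]
```

Past the bad stop with no force. On to the shoulder, slowing near the end.

```bash
echo '[[[0.003,-0.0003,0],[0,0,0]],[[0.003,0,0],[0,0,0]],[[0.003,0,0],[0,0,0]],[[0.003,0,0],[0,0,0]],[[0.003,0,0],[0,0,0]],[[0.003,0,0],[0,0,0]],[[0.002,0,0],[0,0,0]],[[0,0,0],[0,0,0]]]' | python3 inch.py; echo '[[[0.002,0,0],[0,0,0]],[[0.002,0,0],[0,0,0]],[[0.001,0,0],[0,0,0]],[[0.001,0,0],[0,0,0]],[[0,0,0],[0,0,0]]]' | python3 inch.py; echo '[[[0.001,0,0],[0,0,0]],[[0.001,0,0],[0,0,0]],[[0,0,0],[0,0,0]]]' | python3 inch.py
```

```text
t: 19.37
ee_pos: [0.526, 0.4325, 0.0529]
tool_rot: [3.011, 0.897, 0.0]
ft_force: [0.2, -0.8, -0.5]
gripper_width: 0.318
gripper_force: 25.0
t: 19.78
ee_pos: [0.5308, 0.4357, 0.0531]
tool_rot: [-3.011, -0.897, -0.0]
ft_force: [0.6, 0.4, -1.3]
gripper_width: 0.314
gripper_force: 25.0
t: 20.03
ee_pos: [0.5324, 0.4368, 0.0531]
tool_rot: [-3.011, -0.897, -0.0]
ft_force: [-0.4, -0.2, -1.2]
gripper_width: 0.318
gripper_force: 25.0
```

```bash
echo '[[[0.001,0,0],[0,0,0]],[[0,0,0],[0,0,0]]]' | python3 inch.py; echo '[[[0.001,0,0],[0,0,0]],[[0,0,0],[0,0,0]]]' | python3 inch.py; echo '[[[0.001,0,0],[0,0,0]],[[0,0,0],[0,0,0]]]' | python3 inch.py; echo '[[[0.001,0,0],[0,0,0]],[[0,0,0],[0,0,0]]]' | python3 inch.py
```

```text
t: 20.2
ee_pos: [0.5333, 0.4373, 0.053]
tool_rot: [3.011, 0.897, 0.0]
ft_force: [-0.1, 0.4, -0.5]
gripper_width: 0.32
gripper_force: 25.0
t: 20.37
ee_pos: [0.5341, 0.4379, 0.0531]
tool_rot: [-3.011, -0.897, -0.0]
ft_force: [1.0, 0.9, -0.6]
gripper_width: 0.314
gripper_force: 25.0
t: 20.53
ee_pos: [0.535, 0.4384, 0.053]
tool_rot: [-3.011, -0.897, -0.0]
ft_force: [-0.2, -0.3, -0.9]
gripper_width: 0.318
gripper_force: 25.0
t: 20.7
ee_pos: [0.5355, 0.4388, 0.053]
tool_rot: [3.011, 0.897, -0.001]
ft_force: [-1.5, -1.4, -0.2]
gripper_width: 0.316
gripper_force: 25.0
```

```bash
echo '[[[0.001,0,0],[0,0,0]],[[0,0,0],[0,0,0]]]' | python3 inch.py; echo '[[[0.001,0,0],[0,0,0]],[[0,0,0],[0,0,0]],[[0,0,0],[0,0,0]]]' | python3 inch.py
python3 - <<'E'
from h import *
p=np.array([.4362,.4545]);goal(p[0],p[1],.0215,1.65)
E
```

```text
t: 20.87
ee_pos: [0.5355, 0.4388, 0.0529]
tool_rot: [3.01, 0.896, -0.005]
ft_force: [-5.6, -3.6, 2.0]
gripper_width: 0.318
gripper_force: 25.0
t: 21.12
ee_pos: [0.5356, 0.4388, 0.053]
tool_rot: [3.009, 0.896, -0.008]
ft_force: [-8.9, -6.8, 4.6]
gripper_width: 0.315
gripper_force: 25.0
t 21.12 pos [0.5356 0.4388 0.053 ] toolx yaw 0.579 z [-0.005 -0.003 -1.   ] F [-8.9 -6.8  4.6] j6 1.63
 move [-0.0744 -0.0675  0.0319]
 turn [-0.0027  0.0051 -1.0711]
```

It went fully home: 37.7 mm beyond the first stop against 38 mm expected, with the force rising. This bushing is good and goes in the tray.

```bash
echo '[[[-0.003,0,0],[0,0,0]],[[-0.005,0,0],[0,0,0]],[[-0.01,0,0],[0,0,0]],[[-0.015,0,0],[0,0,0]],[[-0.018,0,0],[0,0,0]],[[-0.018,0,0],[0,0,0]],[[-0.018,0,0],[0,0,0]],[[0,0,0],[0,0,0]]]' | python3 inch.py; echo '[[[0,0,-0.03],[0,0,0]],[[0,0,-0.04],[0,0,0]],[[0,0,0],[0,0,-0.12]],[[0,0,0],[0,0,-0.12]],[[0,0,0],[0,0,-0.12]],[[0,0,0],[0,0,-0.12]],[[0,0,0],[0,0,-0.12]],[[0,0,0],[0,0,-0.12]]]' | python3 inch.py; echo '[[[0,0,0],[0,0,-0.12]],[[0,0,0],[0,0,-0.12]],[[0,0,0],[0,0,-0.05]],[[0,0,0],[0,0,0]],[[0,0,0],[0,0,0]]]' | python3 inch.py
python3 - <<'E'
from h import *
goal(.4362,.4545,.0215,1.59)
E
```

```text
t: 21.78
ee_pos: [0.4626, 0.3913, 0.0529]
tool_rot: [3.01, 0.897, -0.002]
ft_force: [-0.5, 0.2, -0.1]
gripper_width: 0.315
gripper_force: 25.0
t: 22.45
ee_pos: [0.4653, 0.3929, 0.1232]
tool_rot: [2.496, 1.907, 0.002]
ft_force: [-0.2, -0.8, 0.1]
gripper_width: 0.314
gripper_force: 25.0
t: 22.87
ee_pos: [0.4651, 0.3927, 0.1232]
tool_rot: [2.203, 2.239, 0.001]
ft_force: [-0.1, 0.4, -1.6]
gripper_width: 0.317
gripper_force: 25.0
t 22.87 pos [0.4651 0.3927 0.1232] toolx yaw 1.587 z [ 0.001  0.    -1.   ] F [-0.1  0.4 -1.6] j6 0.63
 move [ 0.0622 -0.0279  0.1017]
 turn [ 0.0007 -0.0005 -0.0031]
```

```bash
echo '[[[0.0311,-0.014,0],[0,0,0]],[[0.0311,-0.0139,0.02],[0,0,0]],[[0,0,0.03],[0,0,0]],[[0,0,0.025],[0,0,0]],[[0,0,0.01],[0,0,0]],[[0,0,0.006],[0,0,0]],[[0,0,0.004],[0,0,0]],[[0,0,0],[0,0,0]]]' | python3 inch.py; echo '[[[0,0,0],[0,0,0]],[[0,0,0.002],[0,0,0]],[[0,0,0.002],[0,0,0]],[[0,0,0],[0,0,0]],[[0,0,0],[0,0,0]]]' | python3 inch.py;  python3 - <<'E'
from h import *
goal(.4362,.4545,.0212,1.59)
E
```

```text
t: 23.53
ee_pos: [0.4361, 0.4541, 0.0286]
tool_rot: [2.203, 2.24, 0.001]
ft_force: [0.5, 0.4, -0.4]
gripper_width: 0.317
gripper_force: 25.0
t: 23.95
ee_pos: [0.4356, 0.4541, 0.0243]
tool_rot: [-2.201, -2.241, -0.001]
ft_force: [0.2, 0.3, -1.3]
gripper_width: 0.318
gripper_force: 25.0
t 23.95 pos [0.4356 0.4541 0.0243] toolx yaw 1.589 z [ 0.  0. -1.] F [ 0.2  0.3 -1.3] j6 0.73
 move [0.0004 0.0006 0.0031]
 turn [ 0.0003 -0.0003 -0.0013]
```

```bash
echo '[[[0,0,0.0015],[0,0,0]],[[0,0,0.0012],[0,0,0]],[[0,0,0],[0,0,0]],[[0,0,0],[0,0,0]]]' | python3 inch.py; echo '[[[0,0,0],[0,0,0]],[[0,0,0],[0,0,0]],[[0,0,0],[0,0,0]],[[0,0,0],[0,0,0]]]' | python3 inch.py .47; echo '[[[0,0,-0.01],[0,0,0]],[[0,0,-0.02],[0,0,0]],[[0,0,-0.04],[0,0,0]],[[0,0,-0.04],[0,0,0]],[[0,0,-0.03],[0,0,0]],[[0,0,0],[0,0,0]],[[0,0,0],[0,0,0]],[[0,0,0],[0,0,0]]]' | python3 inch.py
python3 - <<'E'
from h import *
s=robot.state();d=robot.get_image("wrist");W=np.eye(4);W[:3,:3]=R.from_rotvec(s["tool_rot"]).as_matrix();W[:3,3]=s["ee_pos"];T=W@d["tool_from_camera"]
print(s["ee_pos"],s["ft_force"])
g=cv2.cvtColor(d["img"],cv2.COLOR_RGB2GRAY);cv2.imwrite("pics/w9.png",g)
# bushing expected top rectangle: projected corners vs edges found along the centre lines
for n,c,y in(("tray",(.4362,.4545),1.59),("dish",(.4394,.368),1.65)):
    for k in(-.014,.014):
        uv=proj(d,(c[0]+k*np.sin(y),c[1]-k*np.cos(y),.031),T);u,v=int(round(uv[0])),int(round(uv[1]))
        print(n,uv.round(1),g[v,u-12:u+13].tolist() if 0<=v<480 and 12<u<627 else '')
    for k in(-.02,.02):
        uv=proj(d,(c[0]+k*np.cos(y),c[1]+k*np.sin(y),.031),T);u,v=int(round(uv[0])),int(round(uv[1]))
        print(n,'end',uv.round(1),g[v-12:v+13,u].tolist() if 12<v<467 else '')
E
```

```text
t: 24.28
ee_pos: [0.4354, 0.4541, 0.0212]
tool_rot: [-2.201, -2.242, 0.0]
ft_force: [-0.1, 0.0, -0.6]
gripper_width: 0.321
gripper_force: 25.0
t: 24.62
ee_pos: [0.4355, 0.4542, 0.0214]
tool_rot: [-2.201, -2.241, -0.0]
ft_force: [0.2, -1.3, 0.4]
gripper_width: 0.466
gripper_force: 0.0
t: 25.28
ee_pos: [0.4354, 0.4539, 0.1611]
tool_rot: [2.201, 2.241, -0.0]
ft_force: [0.0, -0.1, -0.7]
gripper_width: 0.471
gripper_force: 0.0
[0.43538006 0.45394844 0.16110477] [ 0.02776935 -0.05633247 -0.69879725]
tray [307.  240.3] [181, 182, 181, 182, 182, 182, 180, 171, 147, 135, 153, 185, 216, 229, 233, 233, 233, 233, 233, 234, 234, 235, 239, 241, 242]
tray [345.  240.3] [160, 158, 158, 158, 158, 158, 158, 157, 158, 162, 172, 181, 184, 186, 186, 186, 186, 187, 186, 186, 186, 186, 186, 186, 186]
tray end [326.  266.3] [245, 244, 244, 243, 242, 242, 243, 244, 244, 244, 244, 244, 240, 228, 200, 176, 154, 122, 94, 77, 87, 124, 158, 181, 209]
tray end [326.  213.4] [112, 112, 112, 112, 112, 112, 111, 112, 126, 145, 152, 147, 138, 141, 158, 166, 165, 164, 163, 162, 160, 161, 162, 164, 165]
dish [310.3 347.6] [167, 167, 167, 167, 168, 168, 168, 168, 169, 170, 177, 196, 219, 227, 230, 231, 230, 230, 231, 230, 230, 230, 231, 231, 231]
dish [345.6 345.6] [231, 231, 231, 232, 232, 232, 232, 232, 232, 231, 224, 202, 179, 169, 168, 168, 168, 168, 168, 169, 169, 169, 168, 169, 168]
dish end [329.4 369. ] [51, 53, 58, 65, 70, 71, 67, 62, 63, 69, 75, 76, 75, 74, 76, 78, 78, 77, 79, 83, 84, 84, 85, 84, 83]
dish end [326.4 323.4] [115, 136, 149, 153, 153, 152, 151, 151, 150, 141, 123, 118, 154, 207, 234, 239, 239, 238, 236, 236, 237, 238, 239, 239, 238]
```

Both bushings' measured edges fall within about 2 px of where they should lie (floor height and position), so I'm handing in.

```bash
python3 -c "
from bench import robot
print(robot.close_job())"
```

```text
the job is handed in; nothing more can be done
None
```

The job is handed in at about 25 s: the first bushing stopped part-way on the pin and is in the dish, the second went home against the shoulder and is in the tray, contact stayed near 12 N, and no verdict was returned.

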